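Torque the oxygen bottle's clamp bolt to the click

ROBOT

A 6-joint arm with a two-finger parallel gripper is mounted at the origin on the work surface. World frame = base frame: x ahead of the robot, y to its left, z up, the work surface at z = 0. Lengths are in mm, angles in degrees, forces in N, time in s.
With the tool pointing down it reaches from about 300 to 850 mm from the base axis. Payload 4.2 kg.
Tool frame: the origin (TCP) lies midway between the tips of the shut fingers; the grasp point (between the pads) lies 19 mm behind it; z points along the fingers, y is the direction in which the jaws open and shut (so a half turn about z gives the same grasp; the last joint's range is limited). The gripper opens to 91 mm and grips with 3 to 60 N. Pads are 32 mm wide; open, the fingers measure 118 mm over their backs; the gripper's body (76 mm by 178 mm) begins 60 mm behind the grasp point.
Start: joints at [-75.287, 18.312, 89.639, -0, 72.044, -1.146], TCP at [157.138, -553.128, 213.976] pointing down, gripper open.
Joint ranges: [-177.97, 177.97], [-48.28, 115.42], [12.27, 149.76], [-77.06, 257.06], [2.81, 150.46], [-146.56, 146.56]. Speed limits (degrees/s): [147.25, 147.25, 180, 180, 180, 180].

INTERFACE

Orientations are given as [roll, pitch, yaw] about the fixed x, y, z axes, in that order (R = Rz(yaw) Ry(pitch) Rx(roll)).
In Python, from workcell import * gives the robot as it stands.
- The arm moves only by the tool arm_command, never from a script. Its argument "deltas" is text: rows parted by semicolons, each of 7 numbers parted by spaces: the shift along the tool's x, y, z in mm, then the turn, a rotation vector about the tool's x, y, z in degrees, then the finger opening in mm, from 0 to 91.2. In form: x y z wx wy wz hand; .... A call has 1 to 5 rows; each row shifts and turns the commanded pose from where the row before left it, along the tool's axes as they then stand; what a row does not reach is not made up. A row lasts 1/8 s, in which the tool goes at most 62.5 mm and 10.7 degrees, less where a joint would pass 70% of its speed; a pose out of reach is approached as far as the arm can. A call is refused whole if a number of a shift passes 62.5 or a number of a turn 10.7, either way. A call with a gripper value outside its range is refused whole. The fingers move at their own pace and stop on an object; "force" is the grip in N (left out, the last holds). Time passes only in rows, so rows that do not move let the fingers close. It gives the time, the measured TCP pose, the force and the opening at its end, in the units of the state.
- state(): the state, without advancing time (a new reading comes with each control period).
- grab_frame(name): name is "side" or "top" or "wrist"; returns the picture (384x512x3 uint8, red, green, blue); there is no depth.
- camera_model(name): a dict with "fx", "fy", "cx", "cy" (pixels), "rvec" (rotation vector, rad) and "tvec" (3), from world to camera coordinates, as OpenCV has them; the wrist camera has in their place "mount" (4x4, takes a point from camera to tool coordinates, whose origin is the TCP and whose axes are the flange's). Camera axes: x right, y down, z forward; pixel columns grow to the right and rows downward; lengths in mm; the calibration is good to about 2 mm. The wrist camera is an equidistant fisheye: a pixel r from the principal point sees the ray r / f radians off the axis. A picture is of the moment at which its call begins: read the wrist's pose just before it. camera_model takes no time and is no camera call.
- job_done(): hands the job in, once; it reports no verdict.
The state is a dict: "time_s": time; "qpos": joint angles; "qvel": joint speeds; "effort": joint torques, N m; "ee_pos": TCP position; "ee_rot": TCP orientation; "force": force on the tool from outside, world axes, zero at the start; "torque": the same for the moment, N m; "gripper_width": finger opening in mm.
Only numpy, scipy, OpenCV 4.12 (cv2) and the standard library are available. Lean on these libraries where they do the work, as an engineer would, in place of code of your own. Each camera call takes 0.05 s, during which the arm holds its last target. There are 200 camera calls.

TASK

On the bench stand two bottle cradles, each with a click torque wrench fitted on its clamp bolt. Tighten the clamp bolt of the green oxygen bottle: turn its wrench clockwise (seen from above) until the wrench clicks and breaks over, then stop at once so that the bolt is not overtightened, and let go with the handle left broken over. The red extinguisher's wrench has already been clicked: leave it as it is.

Things in the scene. Friction and masses are not known exactly. Their poses are not given: they have to be found in the camera images.
- oxygen_grip (a point): Middle of the black grip (28 mm thick, 105 mm long, yellow ring at its inner end) of the wrench on the green bottle's fixed cradle. The level wrench's axis is 83 mm above the table, free space below. x: along the handle towards the bolt, z up. While straight, the vertical bolt axis lies 200 mm along +x, the break-over pin 180 mm. The lying green bottle, 118 mm high, is beyond the bolt.
- oxygen_bolt (a joint): Angle of the green bottle's bolt and wrench head, rad, growing clockwise from above (tighter). Starts at 0 to 0.25, stays where left. Turns stiffly: 8 N sideways on the middle of the grip, rising slowly to 10.5 N; the wrench clicks at about 0.57 (0.45 to 0.7). No ratchet: turning back loosens it. Beyond 0.8 it is overtightened. The wrench stays on the bolt by itself.
- oxygen_click (a joint): Break-over angle of that wrench's handle against its head, rad: 0 straight, 0.24 fully over (clockwise). Stiff until about 2.1 N m (10.5 N on the middle of the grip); then the resistance falls away within 12 mm and past 0.07 the handle snaps to 0.24 by itself, in all 43 mm onward at the middle of the grip, and stays. Pushing on then turns the bolt further.
- fire_grip (a point): Middle of the black grip of the like wrench on the red fire extinguisher's cradle, which stands to the left or right of the green one. Axes and sizes as for the other. Already broken over; not to be moved.

How it is judged:
By the outcome, as a careful person would: the job done as asked, in the order asked, and still so for the second after the job is handed in, with the robot touching nothing.
It also fails if it takes over 40 s, if anything falls off the work surface, if the arm or the gripper's body presses on something with over 40 N, if the wrist force passes 120 N, or if a joint passes its speed limit or range.

## Working session

There is one attempt and no reset: what is moved stays moved. The work goes in short steps, Python scripts to look and compute and a tool call to move; the robot and the scene stay as the last step left them, time stands still between calls to the robot, and variables do not carry over. Pictures are saved under pics/ and viewed, about 8 in all and at most 12, crops included, and the job is handed in when it is done.

Besides the shell and the picture viewer there is one more tool, called after "Request:" as name(argument=value, ...), one argument or row to a line, values as JSON. arm_command: Moves the arm, as the interface text tells. Its arguments: {"type":"object","properties":{"deltas":{"type":"string"},"force":{"type":"number"}},"required":["deltas"]}

```bash
mkdir -p pics
python3 - <<'E'
from workcell import *
import cv2
for n in("top","side"):
    f=grab_frame(n); cv2.imwrite(f"pics/{n}0.png",cv2.resize(f[...,::-1],(800,600),interpolation=cv2.INTER_CUBIC)); print(n,camera_model(n))
print(state())
E
```

```text
top {'fx': 419.7179881690848, 'fy': 419.7179881690848, 'cx': 258.772804376882, 'cy': 184.84690169034857, 'rvec': array([ 2.17467512, -2.16248471,  0.16396313]), 'tvec': array([-91.62638442, 558.90457497, 851.6191579 ])}
side {'fx': 397.2440881922036, 'fy': 397.2440881922036, 'cx': 254.10668546430446, 'cy': 190.02310313881281, 'rvec': array([ 0.15767771, -2.73547562,  1.41083423]), 'tvec': array([ 536.26029592,  154.95487626, 1003.02936668])}
{'time_s': 0.1, 'qpos': array([-7.52866312e+01,  1.83469712e+01,  8.96987186e+01, -8.04190893e-04,
        7.20444999e+01, -1.14637721e+00]), 'qvel': array([-0.09170245,  0.03338291, -0.13911139, -0.0037669 , -0.01531714,
       -0.02776012]), 'effort': array([-3.74493120e-04, -4.13332593e+01, -2.32509434e+01,  7.28611811e-02,
        4.22516721e-02, -6.02580599e-05]), 'ee_pos': array([ 157.0154651 , -552.67804786,  213.21917956]), 'ee_rot': array([-1.79909813e+02, -1.03992164e-03,  1.58599937e+01]), 'force': array([ 0.82981955, -0.31800905,  0.44516679]), 'torque': array([0.03066424, 0.00232367, 0.03669948]), 'gripper_width': 91.40066672159156}
```

View pics/top0.png

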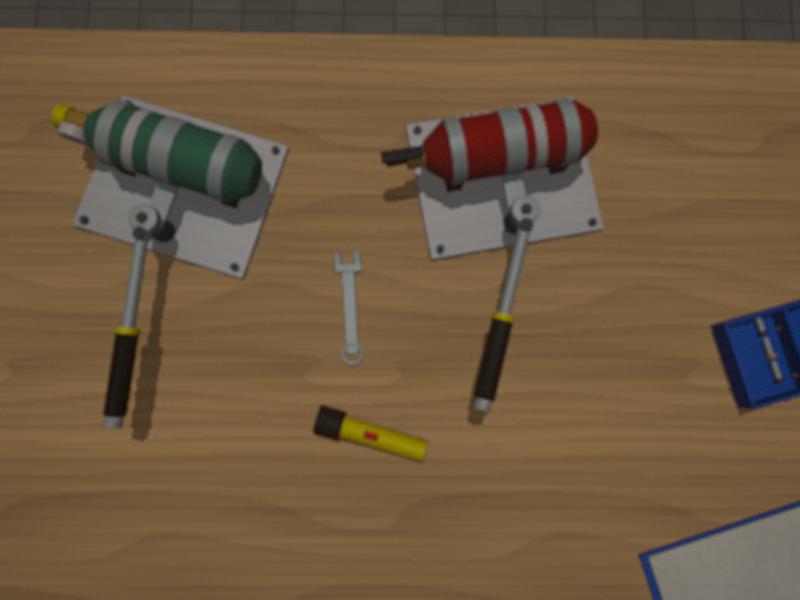

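View pics/side0.png

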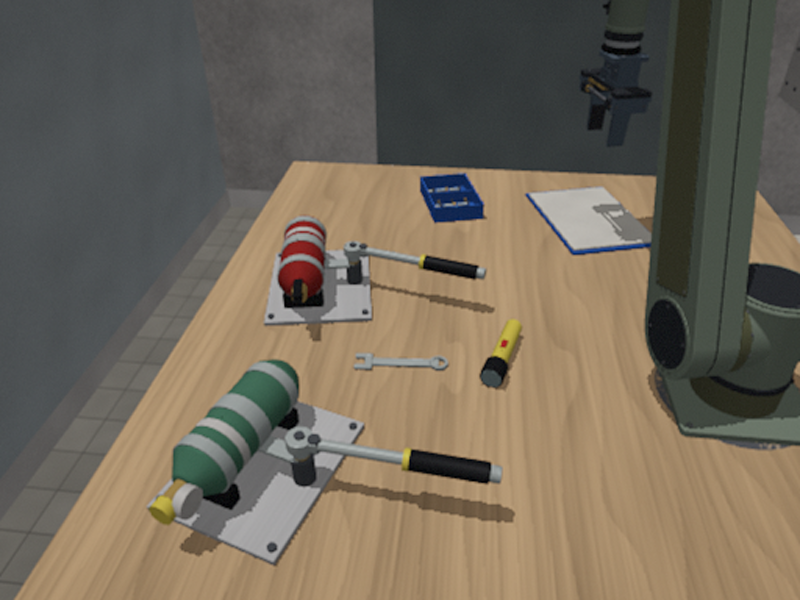

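The top view shows the green wrench's bolt at about (144,217), ring at (127,330) and grip end at (116,416) in the 800x600 picture. The red wrench is to its right: bolt (525,209), grip about (493,360). In the side view the green grip's middle is at about (450,466).

```bash
cat > h.py <<'E'
import numpy as np, cv2
from workcell import *
def px2w(name,uv,z,s=0.64):
    m=camera_model(name);R=cv2.Rodrigues(m["rvec"])[0];t=m["tvec"]
    d=R.T@np.array([(uv[0]*s-m["cx"])/m["fx"],(uv[1]*s-m["cy"])/m["fy"],1]);c=-R.T@t
    return c+d*(z-c[2])/d[2]
E
python3 - <<'E'
from h import *
P={k:px2w("top",v,83) for k,v in dict(bolt=(144,217),ring=(127,330),end=(116,416),mid=(121,374),fbolt=(525,209),fmid=(493,360)).items()}
for k,v in P.items():print(k,v.round(1))
print("side mid",px2w("side",(450,466),83).round(1), px2w("side",(302,438),90).round(1))
d=P["bolt"]-P["mid"];print(np.linalg.norm(d),np.degrees(np.arctan2(d[1],d[0])))
E
```

```text
bolt [644.2 248.   83. ]
ring [498.8 261.5  83. ]
end [392.3 269.   83. ]
mid [443.9 265.8  83. ]
fbolt [ 659.9 -244.8   83. ]
fmid [ 463.3 -200.2   83. ]
side mid [440.5 267.1  83. ] [635.2 249.   90. ]
201.12330213336168 -5.070845604308898
```

Request:
arm_command(
  deltas="30 -40 0 0 0 -10 0; 36.5 -34.5 0 0 0 -10 0; 42 -27.5 0 0 0 -10 0; 46 -20 0 0 0 -10 0; 48.5 -11.5 0 0 0 -10 0",
  force=20,
)

```text
time_s: 0.72
ee_pos: [246.4, -317.3, 213.7]
ee_rot: [-180.0, -0.0, 66.2]
force: [0.6, -0.1, 0.3]
gripper_width: 44.3
```

Request:
arm_command(
  deltas="50 -3 0 0 0 -10 0; 50 6 0 0 0 -9 0; 48 13.5 0 0 0 0 0; 48 13.5 0 0 0 0 0; 48 13.5 0 0 0 0 0",
)

```text
time_s: 1.35
ee_pos: [335.3, -83.8, 213.9]
ee_rot: [180.0, 0.0, 84.8]
force: [0.8, -1.2, 0.6]
gripper_width: 0.6
```

Request:
arm_command(
  deltas="49 14 0 0 0 0 0; 49 14 0 0 0 0 0; 49 14 0 0 0 0 0; 49 14 0 0 0 0 0; 49 14 0 0 0 0 0",
)

```text
time_s: 1.98
ee_pos: [427.0, 154.0, 213.7]
ee_rot: [-180.0, 0.0, 84.9]
force: [0.8, 0.0, 0.7]
gripper_width: 0.6
```

Request:
arm_command(
  deltas="45 14 0 0 0 0 0; 0 0 30 0 0 0 0; 0 0 20 0 0 0 0; 0 0 0 0 0 0 0",
)

```text
time_s: 2.48
ee_pos: [443.5, 195.5, 162.3]
ee_rot: [-179.8, 0.1, 84.9]
force: [0.8, -0.1, -0.4]
gripper_width: 0.5
```

Run:
```python
from h import *
s=state();print(s["ee_pos"],s["ee_rot"],s["force"])
f=grab_frame("top");cv2.imwrite("pics/top1.png",cv2.resize(f[100:300,20:220][...,::-1],(600,600),interpolation=cv2.INTER_CUBIC))
```

```text
[443.48868759 195.52644409 162.30618536] [-1.79774078e+02  1.24791140e-01  8.48781395e+01] [ 0.76611478 -0.14881311 -0.41708694]
```

View pics/top1.png

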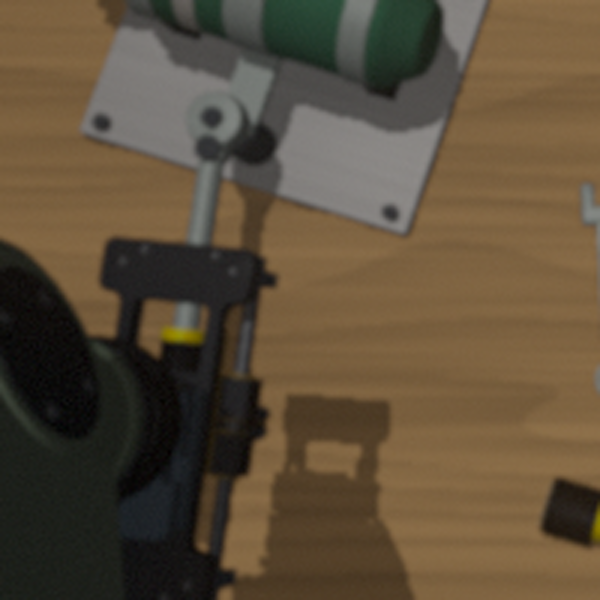

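The crop shows the wrench unmoved. The gripper body overlaps the grip because of parallax, and the fingers' clearance from the grip computes as about 40 mm.

Request:
arm_command(
  deltas="0 0 30 0 0 0 0; 0 0 30 0 0 0 0; 0 0 30 0 0 0 0; 0 0 10 0 0 0 0; 10 0 0 0 0 0 0",
)

```text
time_s: 3.15
ee_pos: [446.1, 205.9, 64.4]
ee_rot: [180.0, -0.0, 84.8]
force: [0.5, -0.6, 0.8]
gripper_width: 0.4
```

Request:
arm_command(
  deltas="10 0 0 0 0 0 0; 10 0 0 0 0 0 0; 6 0 0 0 0 0 0",
)

```text
time_s: 3.52
ee_pos: [448.5, 232.9, 64.5]
ee_rot: [179.9, -0.0, 84.9]
force: [0.0, -0.0, 0.9]
gripper_width: 0.8
```

Request:
arm_command(
  deltas="6 0 0 0 0 0 0; 0 0 0 0 0 0 0",
)

```text
time_s: 3.78
ee_pos: [448.5, 236.9, 64.1]
ee_rot: [-180.0, 0.2, 84.9]
force: [0.7, -4.4, 2.4]
gripper_width: 0.5
```

Request:
arm_command(
  deltas="6 0 0 0 0 1.7 0; 6 0 0 0 0 1.7 0; 6 0 0 0 0 1.7 0; 6 0 0 0 0 1.7 0",
)

```text
time_s: 4.28
ee_pos: [448.5, 258.4, 63.6]
ee_rot: [-179.7, 0.5, 78.1]
force: [-5.4, -9.1, 6.2]
gripper_width: 0.1
```

Request:
arm_command(
  deltas="5 0 0 0 0 1.5 0; 5 0 0 0 0 1.5 0",
)

```text
time_s: 4.53
ee_pos: [449.6, 267.8, 63.2]
ee_rot: [-179.6, 0.6, 75.1]
force: [-6.6, -8.8, 6.0]
gripper_width: 0.4
```

Request:
arm_command(
  deltas="5 -0.5 -0.5 0 0 1.5 0",
)

```text
time_s: 4.65
ee_pos: [450.2, 272.6, 63.4]
ee_rot: [-179.6, 0.6, 73.6]
force: [-6.8, -9.1, 4.4]
gripper_width: 0.3
```

Request:
arm_command(
  deltas="5 -0.5 -0.5 0 0 1.5 0",
)

```text
time_s: 4.78
ee_pos: [450.9, 277.4, 63.6]
ee_rot: [-179.6, 0.7, 72.1]
force: [-7.2, -9.0, 2.3]
gripper_width: 0.1
```

Request:
arm_command(
  deltas="5 -0.5 0 0 0 1.5 0",
)

```text
time_s: 4.9
ee_pos: [451.7, 282.2, 63.5]
ee_rot: [-179.6, 0.7, 70.6]
force: [-7.9, -8.8, 3.9]
gripper_width: 0.6
```

Request:
arm_command(
  deltas="5 -1 0 0 0 1.5 0",
)

```text
time_s: 5.03
ee_pos: [452.7, 287.2, 63.5]
ee_rot: [-179.6, 0.7, 69.1]
force: [-6.5, -8.5, 3.3]
gripper_width: 0.4
```

Request:
arm_command(
  deltas="5 -1 0 0 0 1.5 0",
)

```text
time_s: 5.15
ee_pos: [453.8, 292.2, 63.6]
ee_rot: [-179.7, 0.7, 67.6]
force: [-5.7, -9.5, 2.3]
gripper_width: 0.4
```

Request:
arm_command(
  deltas="5 -1 0 0 0 1.5 0",
)

```text
time_s: 5.28
ee_pos: [455.0, 297.2, 63.6]
ee_rot: [-179.7, 0.7, 66.1]
force: [-5.5, -9.3, 2.7]
gripper_width: 0.4
```

Request:
arm_command(
  deltas="5 -1 0 0 0 1.5 0",
)

```text
time_s: 5.4
ee_pos: [456.4, 302.1, 63.6]
ee_rot: [-179.7, 0.7, 64.6]
force: [-4.5, -9.8, 3.3]
gripper_width: 0.4
```

Request:
arm_command(
  deltas="5 -1 0 0 0 1.5 0",
)

```text
time_s: 5.52
ee_pos: [457.9, 307.0, 63.6]
ee_rot: [-179.8, 0.7, 63.1]
force: [-4.2, -10.6, 2.8]
gripper_width: 0.5
```

Request:
arm_command(
  deltas="4 -1 0 0 0 1.2 0",
)

```text
time_s: 5.65
ee_pos: [459.2, 310.9, 63.6]
ee_rot: [-179.8, 0.7, 61.9]
force: [-3.5, -10.9, 1.9]
gripper_width: 0.3
```

Request:
arm_command(
  deltas="4 -1 0 0 0 1.2 0",
)

```text
time_s: 5.78
ee_pos: [460.5, 314.8, 63.6]
ee_rot: [-179.9, 0.7, 60.7]
force: [-1.9, -11.5, 1.8]
gripper_width: 0.2
```

Request:
arm_command(
  deltas="4 -0.5 0 0 0 1.2 0",
)

```text
time_s: 5.9
ee_pos: [462.0, 318.4, 63.6]
ee_rot: [-179.9, 0.7, 59.5]
force: [-3.9, -10.9, 2.6]
gripper_width: 0.3
```

Request:
arm_command(
  deltas="4 -0.5 0 0 0 1.2 0",
)

```text
time_s: 6.02
ee_pos: [463.4, 322.1, 63.6]
ee_rot: [-179.9, 0.7, 58.3]
force: [-4.1, -10.4, 2.7]
gripper_width: 0.5
```

Request:
arm_command(
  deltas="4 -0.5 0 0 0 1.2 0",
)

```text
time_s: 6.15
ee_pos: [465.7, 326.9, 63.8]
ee_rot: [-179.9, 0.5, 57.0]
force: [-1.8, -6.1, 0.6]
gripper_width: 0.6
```

Request:
arm_command(
  deltas="4 -0.5 0 0 0 1.2 0",
)

```text
time_s: 6.28
ee_pos: [469.6, 333.4, 64.5]
ee_rot: [-180.0, 0.1, 55.8]
force: [0.5, 0.2, 0.2]
gripper_width: 0.6
```

The force fell from 11 N to 0, so it has broken over. I'm backing off now.

Request:
arm_command(
  deltas="-10 0 0 0 0 0 0; -20 0 0 0 0 0 0; -20 0 0 0 0 0 0; 0 0 -30 0 0 0 0; 0 0 -40 0 0 0 0",
)

```text
time_s: 6.9
ee_pos: [441.1, 291.6, 135.1]
ee_rot: [-179.9, 0.1, 55.9]
force: [1.1, 1.5, -0.2]
gripper_width: 0.3
```

Request:
arm_command(
  deltas="0 0 -50 0 0 0 0; -50 0 -20 0 0 0 0; -50 0 0 0 0 0 0; -50 0 0 0 0 0 0; 0 0 0 0 0 0 0",
)

```text
time_s: 7.52
ee_pos: [355.5, 166.1, 205.1]
ee_rot: [180.0, 0.0, 55.7]
force: [0.2, 0.5, 0.5]
gripper_width: 0.2
```

Run:
```python
from h import *
s=state();print(s["ee_pos"],s["force"])
f=grab_frame("top");cv2.imwrite("pics/top2.png",cv2.resize(f[...,::-1],(800,600),interpolation=cv2.INTER_CUBIC))
```

```text
[355.46482822 166.13582779 205.09687333] [0.2204684  0.47620904 0.48536133]
```

View pics/top2.png

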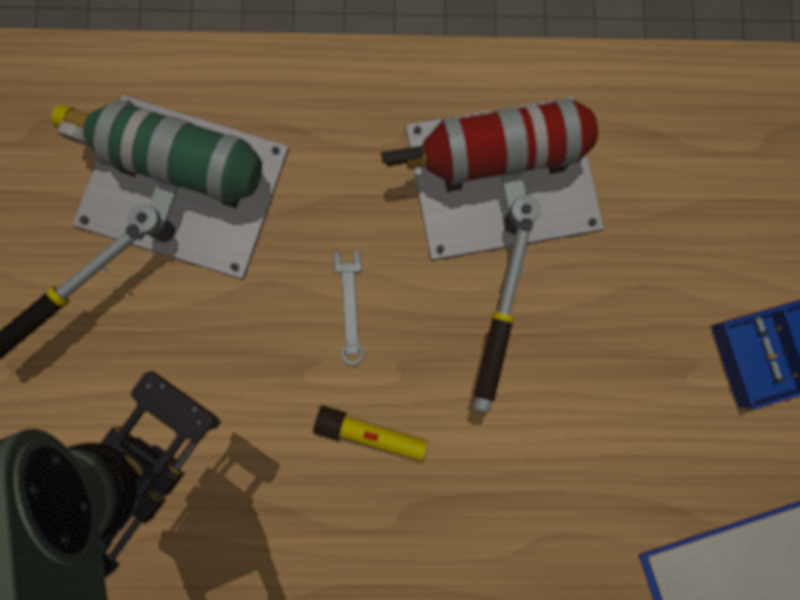

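Handle turn in the picture: it went from about 8.6° to 50°, which is about 0.72 rad, or 0.48 rad of bolt turn plus 0.24 of break-over. The red wrench is unmoved. I'll check this in an enlarged crop before handing in.

Run:
```python
from h import *
f=grab_frame("top");cv2.imwrite("pics/c.png",cv2.resize(f[120:240,0:160][...,::-1],(800,600),interpolation=cv2.INTER_CUBIC))
a=px2w("top",(133,231),83);b=px2w("top",(56,296),83);d=a-b;print(np.degrees(np.arctan2(d[1],d[0])),a,b)
```

```text
-47.293945302608684 [625.71697521 261.03643325  83.        ] [541.18736492 352.62087382  83.        ]
```

View pics/c.png

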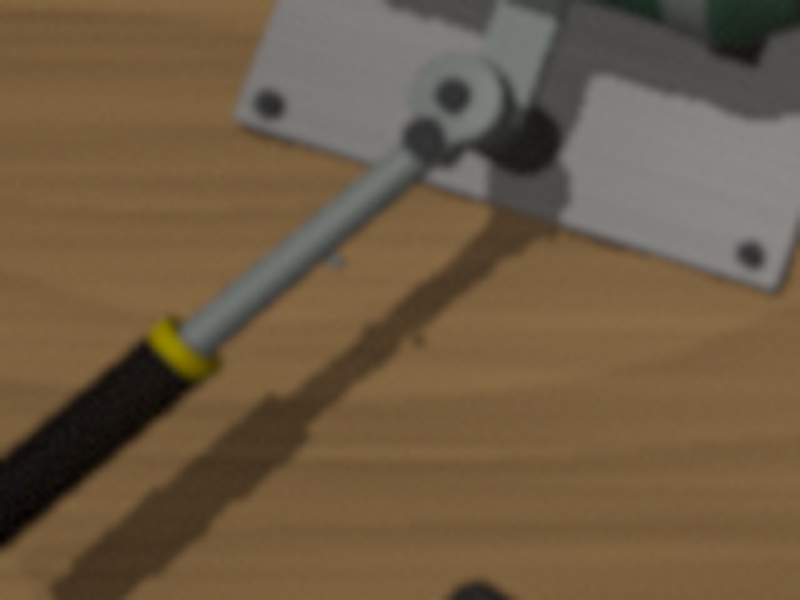

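The bolt is at (453,95), the pin at (424,137) and the ring at (183,349). Head and handle differ by about 14° (0.24 rad), so the wrench is fully broken over.

```bash
python3 -c "
from workcell import *
print(job_done())"
```

```text
the job is handed in; nothing more can be done
None
```

I tightened the green bottle's clamp bolt until its wrench clicked and broke over, then backed the gripper off and handed the job in. I used the sides of the closed fingers to push the grip clockwise. I stopped when the push force fell from about 11 N to 0; the arm's clock read about 7.5 s when it finished moving.

- **Break-over:** the last close-up shows the handle bent about 14° (0.24 rad) from the head, which is fully over.
- **Bolt turn:** the handle turned about 42° (0.73 rad) in all. About 0.49 rad of that is the bolt, plus the starting angle, which I could not measure. It broke over within the expected push, and I pushed only a few millimetres after the force began to fall, so I expect the bolt is below the 0.8 rad limit. I did not measure its absolute angle.
- **Red wrench:** it looks the same in the last picture as in the first.
- **Robot:** the gripper stood well clear of everything at hand-in, with no force reading beyond about 1 N of noise.

No check failed or disagreed.

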